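# Refit the tube plate on the twin posts of its rack

### The job

Put the washed test-tube rack back together: take the longer of the two wooden tube plates by its upright grip, line up both of its large end holes with the two steel posts of the rack base, and lower it over both posts together until it lies level on the posts' shoulders; let go only once it is fully down. Leave the shorter plate where it lies.

Things in the scene. Friction and masses are not known exactly. Their poses are not given: they have to be found in the camera images.
- long_plate: Loose wooden plate to fit: 86 mm (x) by 190 (y) by 12 thick, 0.2 kg, flat on the bench. 30 mm through holes at y = -65 and +65 mm, 18 mm tube holes between. Mid-top stands a grip board 16 mm thick (x), 60 long (y), 12 to 57 mm above the underside; pinch it across its thickness. Origin: centre of underside, z up. Either end fits either post.
- short_plate: A plate of a smaller rack, to leave alone: same wood, thickness and grip, but only 140 mm long (y) by 86 (x), its 16 mm end holes 96 mm apart, so it does not fit. Origin: centre of underside, z up. Lies flat on the bench.
- rack_base: Fixed base: wooden slab 110 mm (x) by 200 (y) by 20 high, with steel posts at y = -65 and +65 mm. Each: a 44 mm diameter collar up to 50 mm above the bench, its flat top the shoulder that carries the plate's underside; then an 18 mm pin up to 70 mm, tapering to a 6 mm tip at 95 mm. Origin: centre of underside at bench height, z up.
There are look-alikes about, which are no part of the job. What is shaped like the rack_base but green is not meant.

How it is judged:
On the way:
1. the gripper, still holding the long plate, has lowered it with a post through each end hole to less than 20 mm above the shoulders (z of long_plate in the frame of rack_base between 0.044 and 0.07 m and horizontal distance between long_plate and rack_base below 0.014 m and angle between the y axis of long_plate and the y axis of rack_base, either way round below 0.2 rad and contact force between the fingers and long_plate above 1 N), for 0.1 s.
At the end, for the whole second after the job is handed in: The long plate is released, at rest, level (3 degrees) on both shoulders with a post through each end hole: underside 50 mm above the bench (4 mm), centred over the base within 12 mm, in line with its posts within 10 degrees. The short plate is within 30 mm of its start (z of long_plate in the frame of rack_base between 0.046 and 0.054 m and horizontal distance between long_plate and rack_base below 0.012 m and angle between the y axis of long_plate and the y axis of rack_base, either way round below 0.18 rad and angle between long_plate's own z axis and vertical below 0.06 rad and linear speed of long_plate below 0.02 m/s and distance of short_plate from where it was at the start of the episode below 0.03 m); the robot touches nothing.
It fails at once if the short plate is shifted by more than 30 mm (distance of short_plate from where it was at the start of the episode above 0.03 m).
It also fails if it takes over 45 s, if anything falls off the work surface, if the arm or the gripper's body presses on something with over 40 N, if the wrist force passes 120 N, or if a joint passes its speed limit or range.

### The arm

A 6-joint arm with a two-finger parallel gripper is mounted at the origin on the work surface. World frame = base frame: x ahead of the robot, y to its left, z up, the work surface at z = 0. Lengths are in m, angles in rad, forces in N, time in s.
With the tool pointing down it reaches from about 0.325 to 0.875 m from the base axis. Payload 4.4 kg.
Tool frame: the origin (TCP) lies midway between the tips of the shut fingers; the grasp point (between the pads) lies behind it (env.grasp_offset is the z of the grasp point in the tool frame, in m); z points along the fingers, y is the line along which they close (so a half turn about z gives the same grasp; the last joint's range is limited). The gripper opens to 85 mm and grips with 20 to 120 N. Pads are 22 mm wide; open, the fingers measure 114 mm over their backs; the gripper's body (76 mm by 85 mm) begins 54 mm behind the grasp point. The pads swing forward as they close: fully open they stand 13 mm farther back than shut.
Start: joints at [-1.393, 0.207, 1.542, -0, 1.393, -0.15], TCP at [0.186, -0.544, 0.192] pointing down, gripper open.
Joint ranges: [-2.73, 2.73], [-0.86, 2.22], [0.23, 2.46], [-1.11, 4.25], [0.08, 2.63], [-2.82, 2.82]. Speed limits (rad/s): [2.79, 2.79, 3.14, 3.14, 3.14, 3.14].

### API

Orientations are given as a unit quaternion [x, y, z, w].
In Python, from station import env gives the robot as it stands.
- The arm moves only by the tool step_arm, never from a script. Its argument "series" is text: rows parted by semicolons, each of 5 numbers parted by spaces: the shift along the tool's x, y, z in mm, then the turn about the tool's z in rad, then the opening, from 0 (shut) to 1 (fully open). In form: tx ty tz spin claw; .... A call has 1 to 12 rows; each row is the pose to reach, as a shift and turn from the pose commanded when the call began, along the tool's axes at that moment; what a row does not reach only later rows make up. A row lasts 1/8 s, in which the tool goes at most 62.5 mm and 10.7 degrees, less where a joint would pass 70% of its speed; a pose out of reach is approached as far as the arm can. A call with a gripper value outside its range is refused whole. The fingers move at their own pace and stop on an object; "squeeze" is the grip in N (left out, the last holds). Time passes only in rows, so rows that repeat a pose let the fingers close. It gives the time, the measured TCP pose, the force, the opening and the grip force at its end, in the units of the state.
- env.read_state(): the state, without advancing time (a new reading comes with each control period).
- env.capture(name): name is "scene" or "side" or "wrist"; returns (picture, depth): 420x560x3 uint8, red, green, blue; 420x560 float32, m along the optical axis (not along the pixel's ray), 0 where there is no reading.
- env.camera_model(name): a dict with "mtx" (3x3 intrinsics, pixels), "k1" (the pictures are not rectified: a ray, as slopes to the right and down, at radius r is drawn at 1 + k1 r^2 times it, then the intrinsics apply), "origin" and "orientation" of the camera in the world; the wrist camera has in their place "mount" (4x4, takes a point from camera to tool coordinates, whose origin is the TCP and whose axes are the flange's). Camera axes: x right, y down, z forward; pixel columns grow to the right and rows downward; lengths in m; the calibration is good to about 2 mm. A picture is of the moment at which its call begins: read the wrist's pose just before it. camera_model takes no time and is no camera call.
- env.job_done(): hands the job in; it is judged then, once.
Trained networks look in the newest picture that a camera, given by its name, has taken for a name from the list of things; names that differ only in an ending like _2 or _b are one class to them, and where a whole thing is asked for, a point or a joint stands for the part that bears it (a point fixed in the world has none). Each returns a list of dicts, best first, with "score" (0 to 1); they miss things now and then, are a little off and sometimes report something else, mostly with a low value. They report only what shows in the picture. A call takes as long as a camera call. They do not tell look-alikes from the thing itself.
- env.boxes_of(camera, name): "rect" ([left, top, width, height] as shares, 0 to 1, of the picture: columns of its width, rows of its height, round what is visible of it).
- env.masks_of(camera, name): "mask" (420x560 bool, what is visible of it) and "rect" ([left, top, width, height] as shares, 0 to 1, of the picture: columns of its width, rows of its height, round what is visible of it).
The state is a dict: "t": time; "qpos": joint angles; "dq": joint speeds; "joint_efforts": joint torques, N m; "position": TCP position; "eef_rot": TCP orientation; "ft_force": force on the tool from outside, world axes, zero at the start; "torque": the same for the moment, N m; "width": finger opening in m; "grip_force": force on a finger pad.
Only numpy, scipy, OpenCV 4.12 (cv2) and the standard library are available. Lean on these libraries where they do the work, as an engineer would, in place of code of your own. Each camera call takes 0.05 s, during which the arm holds its last target. There are 200 camera calls.

## Working session

There is one attempt and no reset: what is moved stays moved. The work goes in short steps, Python scripts to look and compute and a tool call to move; the robot and the scene stay as the last step left them, time stands still between calls to the robot, and variables do not carry over. Pictures are saved under pics/ and viewed, at most 10 in all, crops included, and the job is handed in when it is done.

Besides the shell and the picture viewer there is one more tool, called after ">>>" as name(argument=value, ...), one argument or row to a line, values as JSON. step_arm: Moves the arm, as the interface text tells. Its arguments: {"type":"object","properties":{"series":{"type":"string"},"squeeze":{"type":"number"}},"required":["series"]}

```bash
mkdir -p pics
cat > h.py <<'E'
import numpy as np, cv2
from scipy.spatial.transform import Rotation as R
from station import env
def cam(n):
    m=env.camera_model(n); K=np.array(m["mtx"]); k1=m["k1"]
    if "mount" in m:
        s=env.read_state(); T=np.eye(4); T[:3,:3]=R.from_quat(s["eef_rot"]).as_matrix(); T[:3,3]=s["position"]
        T=T@np.array(m["mount"])
    else:
        T=np.eye(4); o=np.array(m["orientation"]); T[:3,:3]=R.from_quat(o).as_matrix() if o.size==4 else o; T[:3,3]=m["origin"]
    return K,k1,T
def cloud(K,k1,T,d):
    v,u=np.mgrid[:420,:560]; pts=np.stack([u,v],-1).reshape(-1,1,2).astype(float)
    p=cv2.undistortPoints(pts,K,np.array([k1,0,0,0,0.])).reshape(420,560,2)
    c=np.dstack([p*d[...,None],d]); return c@T[:3,:3].T+T[:3,3]
def rect(P,m,zlo,zhi):
    q=P[m&(P[...,2]>zlo)&(P[...,2]<zhi)][:,:2]
    return cv2.minAreaRect((q*1000).astype(np.float32)),len(q)
E
cat > a.py <<'E'
from h import *
print(env.read_state(), env.grasp_offset)
for n in ["scene","side"]:
    K,k1,T=cam(n); im,d=env.capture(n); P=cloud(K,k1,T,d)
    np.savez(f"/tmp/{n}.npz",im=im,P=P,d=d)
    cv2.imwrite(f"pics/{n}.png",im[...,::-1])
    for t in ["long_plate","short_plate","rack_base"]:
        for r in env.masks_of(n,t):
            m=r["mask"]&(d>0); q=P[m]
            print(n,t,round(r["score"],2),(np.array(r["rect"])*[560,420,560,420]).astype(int),np.median(q,0).round(3),np.percentile(q[:,2],[5,50,95]).round(3),rect(P,m,.004,.2))
E
python3 a.py
```

```text
{'t': 0.0, 'qpos': array([-1.39251957e+00,  2.07431797e-01,  1.54297885e+00,  6.40779086e-06,
        1.39355250e+00, -1.50513317e-01]), 'dq': array([-7.47848683e-04, -7.14881824e-05,  2.93556847e-05, -1.14877081e-04,
       -8.73588754e-04,  1.47100260e-04]), 'joint_efforts': array([-3.61649873e-04, -3.83031106e+01, -2.91598338e+01, -3.06161810e-04,
        1.04936058e-02,  7.10701428e-06]), 'position': array([ 0.18549366, -0.54333371,  0.19120741]), 'eef_rot': array([ 9.86516942e-01,  1.63654879e-01, -1.32999816e-05, -1.18517431e-03]), 'ft_force': array([ 0.34884605,  0.65855297, -0.47859008]), 'torque': array([-0.00297392,  0.00779149,  0.06040913]), 'grip_force': 0.0, 'width': 0.08521554655095645} -0.0187
scene short_plate 0.95 [159 162  56  40] [ 0.437 -0.273  0.013] [0.001 0.013 0.057] (((429.4797058105469, -279.5957336425781), (144.20578002929688, 91.63624572753906), 72.18157196044922), 1079)
scene rack_base 0.65 [226 277  86  60] [ 0.803 -0.006  0.021] [0.014 0.021 0.053] (((793.873779296875, -5.335777282714844), (120.39315032958984, 200.29376220703125), 23.230321884155273), 
[... 623 characters left out ...]
255  0.011] [0.    0.011 0.055] (((426.39434814453125, -279.58074951171875), (153.9539337158203, 92.73180389404297), 70.29026794433594), 1022)
side rack_base 0.86 [257 314  75 104] [0.23  0.357 0.021] [0.016 0.021 0.056] (((238.502685546875, 346.4052429199219), (110.19302368164062, 203.05517578125), 29.717435836791992), 5608)
side rack_base 0.79 [177 240  80  96] [0.472 0.317 0.021] [0.009 0.021 0.061] (((485.3676452636719, 308.0605773925781), (111.82795715332031, 205.0053253173828), 26.962242126464844), 4159)
side rack_base 0.6 [184 137  67  63] [0.777 0.014 0.02 ] [0.009 0.02  0.064] (((794.3935546875, 0.6453628540039062), (113.10153198242188, 204.6024627685547), 23.978879928588867), 2043)
```

View pics/scene.png

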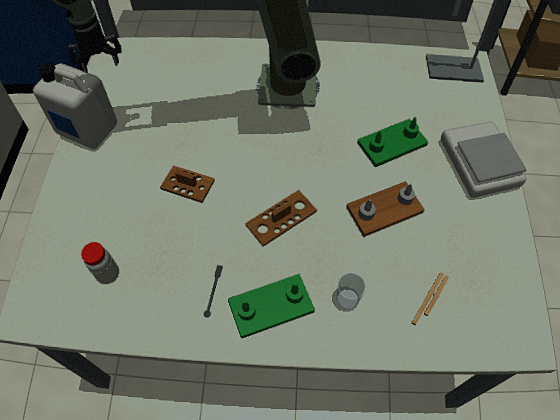

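View pics/side.png

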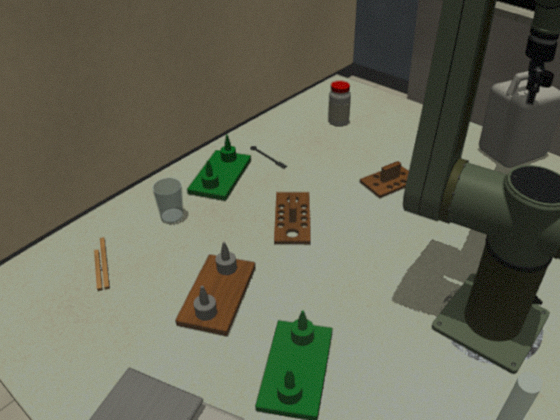

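The scene picture shows the candidates. The long plate with large end holes is at scene (281,217), and its short look-alike is at (187,183). The brown base with steel posts is at (385,208), and the green look-alike bases are at (392,142) and (271,305). I choose the plate at (281,217) and the brown base at (385,208), and check both in one crop.

```bash
cat > b.py <<'E'
from h import *
from scipy.spatial import cKDTree
for n in ["scene","side"]:
    f=np.load(f"/tmp/{n}.npz"); im,P,d=f["im"],f["P"],f["d"]
    ok=d>0
    def near(c,r): return ok&(np.hypot(P[...,0]-c[0],P[...,1]-c[1])<r)
    def pca(m,lo,hi):
        q=P[m&(P[...,2]>lo)&(P[...,2]<hi)]; c=q.mean(0); w,v=np.linalg.eigh(np.cov(q[:,:2].T)); a=np.degrees(np.arctan2(v[1,1],v[0,1]))%180
        return c.round(4),round(a,1),len(q)
    m=near((.529,.009),.115)
    print(n,"plate",pca(m,.008,.03),"rect",rect(P,m,.008,.03),"\n grip",pca(m,.045,.07),rect(P,m,.045,.07))
    m=near((.4854,.308),.125)
    print(" base",rect(P,m,.012,.03))
    q=P[m&(P[...,2]>.044)&(P[...,2]<.056)]
    import scipy.cluster.vq as vq
    c,l=vq.kmeans2(q[:,:2],2,seed=1,minit='++'); print(" collars",c.round(4),np.linalg.norm(c[0]-c[1]),[cv2.minEnclosingCircle((q[l==i][:,:2]*1000).astype(np.float32)) for i in (0,1)])
im=cv2.imread("pics/scene.png")[150:260,150:440]; cv2.imwrite("pics/crop.png",cv2.resize(im,None,fx=2.7,fy=2.7,interpolation=cv2.INTER_CUBIC))
E
python3 b.py
```

```text
scene plate (array([0.5353, 0.0055, 0.0126]), np.float64(129.4), 1267) rect (((510.752197265625, -4.567413330078125), (159.8249969482422, 204.14471435546875), 30.943328857421875), 1267) 
 grip (array([0.5337, 0.0063, 0.055 ]), np.float64(130.0), 143) (((531.5000610351562, 5.242134094238281), (18.371898651123047, 60.090675354003906), 40.735626220703125), 143)
 base (((487.6816101074219, 304.10955810546875), (114.54380798339844, 203.3887481689453), 26.354259490966797), 1877)
 collars [[0.4627 0.3607]
 [0.5211 0.2455]] 0.12920589883718767 [((459.5791931152344, 362.15899658203125), 25.209049224853516), ((516.3095092773438, 246.7227020263672), 24.658708572387695)]
side plate (array([0.5232, 0.0169, 0.013 ]), np.float64(129.4), 1417) rect (((548.4893188476562, 25.178993225097656), (136.58316040039062, 198.7530059814453), 38.597434997558594), 1417) 
 grip (array([0.5254, 0.0148, 0.0563]), np.float64(130.4), 134) (((528.62158203125, 11.314399719238281), (14.616859436035156, 64.65625762939453), 39.81892013549805), 134)
 base (((485.22430419921875, 308.5476379394531), (111.7491226196289, 204.002685546875), 27.0566463470459), 3067)
 collars [[0.5105 0.2536]
 [0.4516 0.3692]] 0.1296810829578501 [((515.2345581054688, 249.37867736816406), 23.589006423950195), ((455.5068359375, 365.4103088378906), 22.749753952026367)]
```

View pics/crop.png

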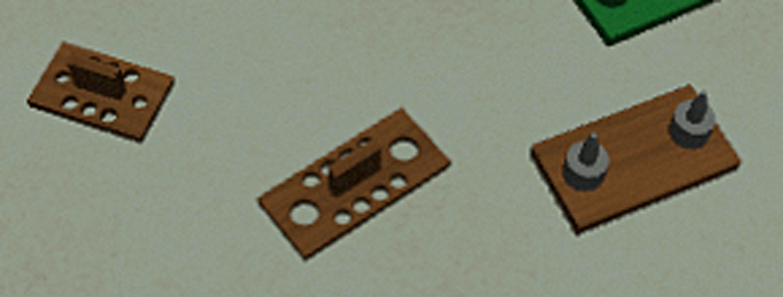

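The crop confirms the choice. The plate at scene (281,217) has the two 30 mm end holes, and the base at (385,208) is brown with steel posts.

```bash
cat >> h.py <<'E'
def plan(x,y,z,xdeg):
    "shift (mm, tool axes) and spin to bring TCP to x,y,z with tool x at world angle xdeg"
    s=env.read_state(); M=R.from_quat(s["eef_rot"]).as_matrix()
    sh=M.T@(np.array([x,y,z])-s["position"])*1000
    a=np.degrees(np.arctan2(M[1,0],M[0,0])); da=(xdeg-a+180)%360-180
    print("t",round(s["t"],2),"tcp",s["position"].round(4),"xdeg",round(a,2),"tilt",M[:,2].round(4),"q",s["qpos"].round(2)); print("shift",sh.round(1),"spin",round(-np.radians(da),3))
E
python3 -c "
from h import *
plan(.53,.009,.19,130)"
```

```text
t 0.4 tcp [ 0.1856 -0.5441  0.1922] xdeg 18.84 tilt [-1.e-04  4.e-04 -1.e+00] q [-1.39  0.21  1.54  0.    1.39 -0.15]
shift [ 504.5 -412.3    2.4] spin -1.94
```

>>> step_arm(
  series="504 -412 2 -1.94 1;504 -412 2 -1.94 1;504 -412 2 -1.94 1;504 -412 2 -1.94 1;504 -412 2 -1.94 1;504 -412 2 -1.94 1;504 -412 2 -1.94 1;504 -412 2 -1.94 1;504 -412 2 -1.94 1;504 -412 2 -1.94 1;504 -412 2 -1.94 1;504 -412 2 -1.94 1",
  squeeze=60,
)

```text
t: 1.9
position: [0.5302, 0.0101, 0.1903]
eef_rot: [0.421, 0.907, -0.0, -0.0]
ft_force: [-1.2, 0.1, -0.3]
width: 0.0859
grip_force: 0.0
```

```bash
cat > c.py <<'E'
from h import *
K,k1,T=cam("wrist"); im,d=env.capture("wrist"); P=cloud(K,k1,T,d)
cv2.imwrite("pics/w1.png",im[...,::-1])
for r in env.masks_of("wrist","long_plate")[:2]:
    m=r["mask"]&(d>0); print(r["score"],"plate",rect(P,m,.006,.03),"grip",rect(P,m,.045,.07), np.percentile(P[m][:,2],[5,50,98]))
m=(d>0)&(np.hypot(P[...,0]-.53,P[...,1]-.009)<.05)
q=P[m&(P[...,2]>.045)&(P[...,2]<.07)]; print("grip",rect(P,m,.045,.07),q.mean(0))
plan(.53,.009,.0215,130)
E
python3 c.py
```

```text
0.57 plate (((530.3875732421875, 7.460838317871094), (86.2154312133789, 190.15219116210938), 39.71113204956055), 7903) grip (((529.7706298828125, 8.410707473754883), (15.430011749267578, 58.62659454345703), 40.116294860839844), 803) [0.00737979 0.01196999 0.05725635]
grip (((529.7706298828125, 8.410707473754883), (15.430011749267578, 58.62659454345703), 40.116294860839844), 803) [0.52887162 0.00931037 0.05642039]
t 2.0 tcp [0.5292 0.0081 0.1902] xdeg 129.97 tilt [-7.e-04 -6.e-04 -1.e+00] q [-0.15  0.11  1.66 -0.    1.38 -0.85]
shift [  0.2   1.3 168.7] spin -0.001
```

View pics/w1.png

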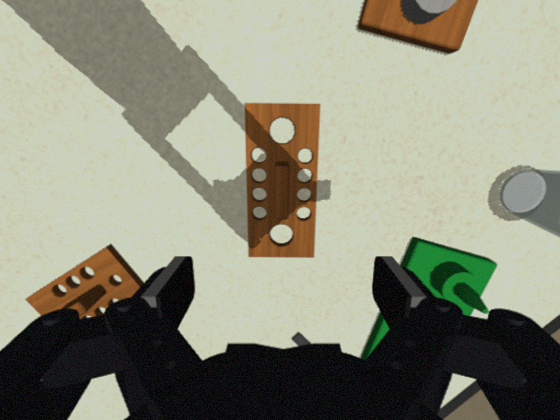

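The wrist picture shows the long plate upright at (282,180), with its grip midway between the fingers and everything else clear. I'll go down and grip.

>>> step_arm(
  series="0 0 50 0 1;0 0 100 0 1;0 0 140 0 1;0 0 160 0 1;0 0 168 0 1;0 0 168 0 1;0 0 168 0 0;0 0 168 0 0;0 0 168 0 0;0 0 168 0 0;0 0 168 0 0;0 0 168 0 0",
  squeeze=60,
)

```text
t: 3.5
position: [0.5296, 0.0085, 0.0223]
eef_rot: [0.423, 0.906, -0.0, -0.0]
ft_force: [-0.0, -0.2, 0.6]
width: -0.0002
grip_force: 0.0
```

```bash
cat > d.py <<'E'
from h import *
s=env.read_state(); print(s["width"],s["grip_force"],s["position"],s["ft_force"],s["torque"])
im0=env.capture("wrist")[0]; im,d=env.capture("side")
K,k1,T=cam("side"); P=cloud(K,k1,T,d)
a=cv2.resize(im[120:280,200:400],(550,440),interpolation=cv2.INTER_CUBIC); b=cv2.resize(im0,(400,300))
o=np.zeros((600,800,3),np.uint8); o[:300,:400]=b; o[:300,400:]=cv2.resize(im[130:280,200:400],(400,300)); sc=env.capture("scene")[0]; o[300:,:400]=cv2.resize(sc[150:270,210:370],(400,300))
cv2.imwrite("pics/w2.png",o[...,::-1])
E
python3 d.py
```

```text
-0.00016409350715332382 0.0 [0.52958054 0.00853778 0.02234515] [-0.01743023 -0.22297057  0.64234055] [-0.01782397  0.01603577 -0.00609787]
```

View pics/w2.png

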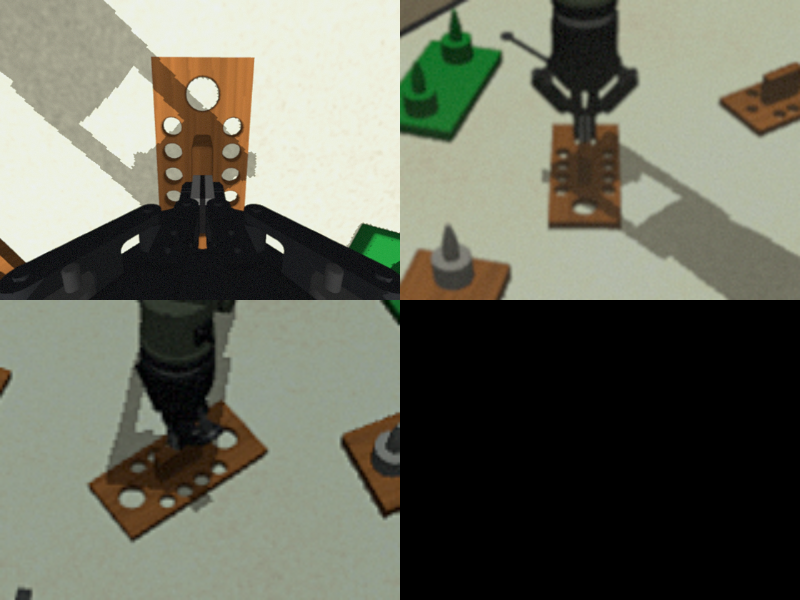

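The fingers shut on nothing. In both outside views they appear offset from, or above, the grip. I'll measure where the fingertips really are.

```bash
cat > e.py <<'E'
from h import *
for n in ["scene","side","wrist"]:
    K,k1,T=cam(n); im,d=env.capture(n); P=cloud(K,k1,T,d)
    near=(d>0)&(np.hypot(P[...,0]-.53,P[...,1]-.009)<.12)
    dark=im.max(-1)<70; sat=(im[...,0].astype(int)-im[...,2])>25
    for lo in np.arange(.01,.15,.01):
        b=near&(P[...,2]>lo)&(P[...,2]<lo+.01)
        for nm,c in(("dark",b&~sat),("wood",b&sat)):
            q=P[c]
            if len(q)>8 and lo>.015: print(n,nm,round(lo,3),len(q),np.median(q,0).round(3),q.min(0).round(3),q.max(0).round(3))
E
python3 e.py; python3 -c "
from h import *
print(env.camera_model('wrist'))"
```

```text
scene dark 0.02 19 [0.534 0.013 0.024] [ 0.521 -0.014  0.021] [0.553 0.032 0.029]
scene wood 0.02 18 [ 0.547 -0.003  0.027] [ 0.523 -0.03   0.021] [0.557 0.03  0.03 ]
scene dark 0.03 24 [0.541 0.005 0.035] [ 0.517 -0.016  0.03 ] [0.556 0.032 0.039]
scene wood 0.03 11 [0.539 0.005 0.036] [ 0.519 -0.019  0.032] [0.553 0.029 0.039]
scene dark 0.04 20 [0.545 0.    0.045] [ 0.526 -0.016  0.041] [0.555 0.024 0.05 ]
scene wood 0.04 11 [0.536 0.011 0.044] [ 0.525 -0.019  0.04 ] [0.553 0.027 0.05 ]
scene dark 0.05 21 [0.541 0.003 0.054] [ 0.527 -0.019  0.051] [0.554 0.021 0.059]
scene wood 0.05 34 [ 0.543 -0.006  0.056] [ 0.532 -0.016  0.053] [0.555 0.016 0.06 ]
scene dark 0.07 13 [0.541 0.003 0.075] [ 0.536 -0.003  0.071] [0.545 0.014 0.08 ]
scene dark 0.09 10 [ 0.539 -0.001  0.095] [ 0.535 -0.005  0.09 ] [0.545 0.009 0.1  ]
scene dark 0.1 14 [0.544 0.001 0.107] [ 0.526 -0.011  0.101] [0.56  0.015 0.109]
scene dark 0.11 45 [0.544 0.014 0.115] [ 0.504 -0.028  0.11 ] [0.564 0.025 0.12 ]
scene dark 0.12 27 [0.548 0.007 0.123] [ 0.51  -0.025  0.12 ] [0.57  0.026 0.13 ]
scene dark 0.13 35 [0.551 
[... 2557 characters left out ...]
4 15992 [0.523 0.017 0.146] [ 0.475 -0.023  0.14 ] [0.57  0.057 0.15 ]
wrist wood 0.14 18 [ 0.475 -0.022  0.148] [ 0.475 -0.023  0.145] [ 0.476 -0.02   0.149]
{'mtx': array([[298.6868513 ,   0.        , 283.11389962],
       [  0.        , 298.6868513 , 209.42113028],
       [  0.        ,   0.        ,   1.        ]]), 'k1': 0.019097972685975587, 'mount': array([[ 1.57377380e-03, -9.63300739e-01, -2.68419838e-01,
         6.76476437e-02],
       [ 9.99998409e-01,  1.74137977e-03, -3.86339286e-04,
        -3.23026453e-05],
       [ 8.39581797e-04, -2.68418803e-01,  9.63301947e-01,
        -1.81324535e-01],
       [ 0.00000000e+00,  0.00000000e+00,  0.00000000e+00,
         1.00000000e+00]])}
```

All three cameras put the shut fingertips at z ≈ 0.063, although the reported TCP is at 0.022. The fingers really end about 41 mm behind the stated TCP, while x and y agree. From here on I trust the cameras: open, go 39 mm lower and grip again, stopping early if there is any force.

>>> step_arm(
  series="0 0 0 0 1;0 0 0 0 1;0 0 0 0 1;0 0 0 0 1;0 0 0 0 1;0 0 10 0 1;0 0 20 0 1;0 0 28 0 1;0 0 28 0 1",
  squeeze=60,
)

```text
t: 4.92
position: [0.5284, 0.0087, -0.0069]
eef_rot: [0.423, 0.906, -0.0, -0.001]
ft_force: [-0.1, 0.1, 0.3]
width: 0.0853
grip_force: 0.0
```

>>> step_arm(
  series="0 0 6 0 1;0 0 11 0 1;0 0 11 0 1;0 0 11 0 0;0 0 11 0 0;0 0 11 0 0;0 0 11 0 0;0 0 11 0 0;0 0 11 0 0",
)

```text
t: 6.05
position: [0.5299, 0.0084, -0.0163]
eef_rot: [0.423, 0.906, 0.0, 0.0]
ft_force: [0.2, 0.3, 2.7]
width: 0.0154
grip_force: 59.2
```

Gripped at 15.4 mm with 59 N. I'll lift 125 mm.

>>> step_arm(
  series="0 0 -10 0 0;0 0 -30 0 0;0 0 -60 0 0;0 0 -90 0 0;0 0 -115 0 0;0 0 -125 0 0;0 0 -125 0 0;0 0 -125 0 0",
)

```text
t: 7.05
position: [0.5283, 0.0087, 0.1069]
eef_rot: [0.423, 0.906, -0.0, -0.001]
ft_force: [-0.4, -0.4, -1.9]
width: 0.0152
grip_force: 58.7
```

```bash
cat > f.py <<'E'
from h import *
s=env.read_state(); print(s["width"],s["grip_force"],s["ft_force"].round(2))
def base_est(P,ok,n):
    m=ok&(np.hypot(P[...,0]-.4865,P[...,1]-.306)<.13); r=rect(P,m,.014,.03)
    q=P[m&(P[...,2]>.044)&(P[...,2]<.056)]; print(n,"base slab",r,len(q))
for n in ["scene","side","wrist"]:
    K,k1,T=cam(n); im,d=env.capture(n); P=cloud(K,k1,T,d); ok=d>0
    sat=(im[...,0].astype(int)-im[...,2])>25
    m=ok&sat&(np.hypot(P[...,0]-.53,P[...,1]-.009)<.13)
    z=P[m][:,2]; z=z[z>.08]; print(n,"plate z pct",np.percentile(z,[5,25,50,75,95]).round(3))
    mm=m&(P[...,2]>.11)&(P[...,2]<.145); q=P[mm]; 
    A=np.c_[q[:,:2]-q[:,:2].mean(0),np.ones(len(q))]; print("rect",rect(P,m,.11,.16)[0],"n",len(q))
    if n!="wrist": base_est(P,ok,n)
plan(.4865,.306,.109,116.8)
E
python3 f.py
```

```text
0.015184469333566885 58.6523973941803 [-0.36 -0.4  -1.89]
scene plate z pct [0.131 0.134 0.135 0.137 0.154]
rect ((530.5260009765625, 7.0636138916015625), (90.80570220947266, 192.7259521484375), 39.31110763549805) n 1236
scene base slab (((487.75518798828125, 304.55316162109375), (115.31625366210938, 202.67520141601562), 26.831401824951172), 1830) 263
side plate z pct [0.127 0.134 0.135 0.137 0.179]
rect ((526.9091796875, 11.637725830078125), (85.91718292236328, 190.70242309570312), 39.87791442871094) n 1208
side base slab (((485.26495361328125, 308.400146484375), (111.39356994628906, 202.89764404296875), 26.72442626953125), 3014) 457
wrist plate z pct [0.134 0.135 0.135 0.136 0.18 ]
rect ((517.3717041015625, 21.73260498046875), (86.83956146240234, 154.585693359375), 40.08155059814453) n 26482
t 7.2 tcp [0.5286 0.0086 0.107 ] xdeg 129.99 tilt [-2.7e-03  4.0e-04 -1.0e+00] q [-0.15  0.2   1.74  0.    1.21 -0.85]
shift [254.9 158.9  -1.7] spin 0.23
```

The plate is held level with its underside at 0.123, clear of the 0.095 tips. It is centred on the TCP, and the base is at (0.4865, 0.306) with its long axis at 116.8°. I'll move above the base.

>>> step_arm(
  series="20 12 0 0.02 0;55 34 0 0.05 0;95 59 0 0.09 0;135 84 0 0.12 0;175 109 0 0.16 0;212 132 0 0.19 0;240 150 0 0.22 0;255 159 0 0.23 0;255 159 0 0.23 0;255 159 0 0.23 0",
)

```text
t: 8.45
position: [0.4873, 0.3052, 0.1078]
eef_rot: [0.524, 0.852, -0.001, -0.0]
ft_force: [0.5, -0.4, -2.1]
width: 0.015
grip_force: 58.7
```

```bash
cat > g.py <<'E'
from h import *
o=[]; S=[]
for n in ["scene","side"]:
    K,k1,T=cam(n); im,d=env.capture(n); P=cloud(K,k1,T,d); ok=d>0
    sat=(im[...,0].astype(int)-im[...,2])>25
    m=ok&sat&(np.hypot(P[...,0]-.4865,P[...,1]-.306)<.12)
    r=rect(P,m,.115,.15); S.append(r[0][0]); print(n,r,np.percentile(P[m&(P[...,2]>.1)][:,2],[10,50,90]).round(3))
    o.append(cv2.resize(im[110:260,300:460] if n=="scene" else im[190:340,150:310],(400,375)))
cv2.imwrite("pics/o%d.png"%int(env.read_state()["t"]*10),np.hstack(o)[...,::-1])
print("mean plate centre",np.mean(S,0)); plan(.4865,.306,.109,116.8)
s=env.read_state();print(s["width"],s["grip_force"],s["ft_force"].round(2))
E
python3 g.py; ls pics
```

```text
scene (((488.4719543457031, 304.946044921875), (88.99658203125, 194.0463409423828), 26.10416030883789), 1136) [0.133 0.137 0.14 ]
side (((487.396484375, 305.5555114746094), (88.54198455810547, 194.60118103027344), 26.031522750854492), 1987) [0.133 0.137 0.146]
mean plate centre [487.93421936 305.2507782 ]
t 8.55 tcp [0.4876 0.305  0.1081] xdeg 116.75 tilt [-5.e-04 -6.e-04 -1.e+00] q [ 0.41  0.29  1.62 -0.    1.23 -0.06]
shift [ 1.4 -0.6 -0.9] spin -0.001
0.015274270195426234 58.690282702445984 [ 0.34  0.32 -2.73]
crop.png
o85.png
scene.png
side.png
w1.png
w2.png
```

>>> step_arm(
  series="1 0 6 0 0;1 0 14 0 0;1 0 22 0 0;1 0 30 0 0;1 0 38 0 0;1 0 38 0 0",
)

```text
t: 9.3
position: [0.4862, 0.3066, 0.0692]
eef_rot: [0.524, 0.852, -0.001, -0.001]
ft_force: [-0.2, -0.7, -2.7]
width: 0.015
grip_force: 58.7
```

```bash
sed -i 's/,.115,.15)/,.08,.112)/;s/>.1)\]/>.06)]/' g.py; python3 g.py; ls pics
```

```text
scene (((487.3273620605469, 306.0837707519531), (90.01454162597656, 193.30032348632812), 27.14298439025879), 1104) [0.094 0.098 0.102]
side (((487.13916015625, 308.00164794921875), (89.0268325805664, 195.1260528564453), 26.870197296142578), 1960) [0.094 0.098 0.104]
mean plate centre [487.23326111 307.04270935]
t 9.4 tcp [0.4872 0.307  0.0704] xdeg 116.82 tilt [ 0. -0. -1.] q [ 0.41  0.34  1.65 -0.    1.16 -0.06]
shift [ -0.6  -1.  -38.6] spin 0.0
0.01535393660067695 58.69036138057709 [-0.2   0.69 -2.01]
crop.png
o85.png
o94.png
scene.png
side.png
w1.png
w2.png
```

View pics/o94.png

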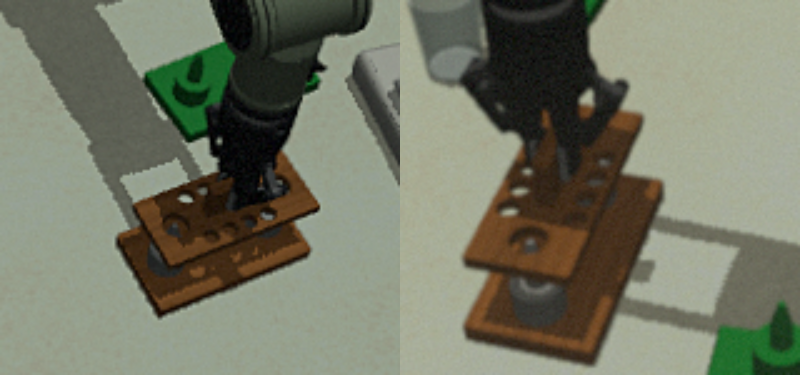

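In both halves a pin tip stands centred in an end hole: scene half (175,232) and side half (530,243). I'll lower on to just above the shoulders.

>>> step_arm(
  series="0 0 6 0 0;0 0 12 0 0;0 0 18 0 0;0 0 24 0 0;0 0 29 0 0;0 0 32 0 0;0 0 32 0 0",
)

```text
t: 10.28
position: [0.4869, 0.3068, 0.0381]
eef_rot: [0.524, 0.852, -0.0, -0.0]
ft_force: [0.2, -0.3, -2.6]
width: 0.0151
grip_force: 58.7
```

>>> step_arm(
  series="0 0 1 0 0;0 0 2 0 0;0 0 3 0 0;0 0 3 0 0",
)

```text
t: 10.78
position: [0.487, 0.3069, 0.0353]
eef_rot: [0.524, 0.852, -0.0, -0.0]
ft_force: [0.4, -0.0, -2.6]
width: 0.0154
grip_force: 58.7
```

>>> step_arm(
  series="0 0 0.5 0 0;0 0 1 0 0;0 0 1.5 0 0;0 0 1.5 0 0",
)

```text
t: 11.28
position: [0.487, 0.3069, 0.0338]
eef_rot: [0.524, 0.852, -0.0, -0.0]
ft_force: [-0.6, -0.6, -2.5]
width: 0.0155
grip_force: 58.7
```

>>> step_arm(
  series="0 0 0.5 0 0;0 0 1 0 0;0 0 1 0 0",
)

```text
t: 11.65
position: [0.4872, 0.3069, 0.0337]
eef_rot: [0.524, 0.852, 0.0, 0.0]
ft_force: [-3.3, -1.1, 5.6]
width: 0.0151
grip_force: 59.7
```

Contact: the vertical force went from -2.5 to +5.6 N at the expected height. I'll check level and height before letting go.

```bash
cat > k.py <<'E'
from h import *
s=env.read_state(); print(s["ft_force"].round(1),s["torque"].round(2),s["position"].round(4))
S=[]
for n in ["scene","side"]:
    K,k1,T=cam(n); im,d=env.capture(n); P=cloud(K,k1,T,d); ok=d>0
    sat=(im[...,0].astype(int)-im[...,2])>25
    m=ok&sat&(np.hypot(P[...,0]-.4865,P[...,1]-.306)<.12)&(P[...,2]>.055)&(P[...,2]<.07)
    r=rect(P,m,.05,.075); q=P[m]; S.append(r[0][0])
    c=np.linalg.lstsq(np.c_[q[:,:2]-[.4865,.306],np.ones(len(q))],q[:,2],rcond=None)[0]
    print(n,r[0],"slopes,z",c.round(4))
print(np.mean(S,0))
E
python3 k.py
```

```text
[-3.3 -1.1  5.6] [-0.27  0.51 -0.08] [0.4872 0.3069 0.0337]
scene ((488.7349548339844, 306.3404541015625), (90.46900939941406, 194.4129638671875), 26.85512924194336) slopes,z [-0.0021  0.0021  0.0622]
side ((486.7672424316406, 309.0465393066406), (88.26708984375, 192.5213165283203), 26.51162338256836) slopes,z [ 0.0057 -0.0004  0.0621]
[487.75109863 307.6934967 ]
```

Top face is at 0.062 (underside 0.050), level within 0.4°, centre within 2 mm. I'll release and retreat straight up.

>>> step_arm(
  series="0 0 0 0 0.5;0 0 0 0 0.8;0 0 0 0 1;0 0 0 0 1;0 0 0 0 1;0 0 0 0 1",
)

```text
t: 12.5
position: [0.4871, 0.3069, 0.0329]
eef_rot: [0.524, 0.852, 0.0, 0.0]
ft_force: [-0.2, 0.4, -0.1]
width: 0.0855
grip_force: 0.0
```

>>> step_arm(
  series="0 0 -15 0 1;0 0 -35 0 1;0 0 -65 0 1;0 0 -100 0 1;0 0 -130 0 1;0 0 -140 0 1;0 0 -140 0 1;0 0 -140 0 1",
)

```text
t: 13.5
position: [0.486, 0.3064, 0.1713]
eef_rot: [0.524, 0.852, -0.001, -0.001]
ft_force: [-0.1, 0.4, -0.5]
width: 0.0855
grip_force: 0.0
```

```bash
cat >> k.py <<'E'
o=[cv2.resize(env.capture("scene")[0][110:260,140:460],(400,188)),cv2.resize(env.capture("side")[0][120:340,150:420],(400,326))]
o[0]=cv2.copyMakeBorder(o[0],0,138,0,0,cv2.BORDER_CONSTANT); cv2.imwrite("pics/end.png",np.hstack(o)[...,::-1])
print(s["t"],s["width"])
E
python3 k.py
```

```text
[-0.1  0.4 -0.5] [-0.04  0.02  0.02] [0.486  0.3064 0.1713]
scene ((488.2356872558594, 306.2989501953125), (90.90286254882812, 192.78631591796875), 27.317676544189453) slopes,z [-0.0006  0.0023  0.0621]
side ((487.88323974609375, 307.52655029296875), (89.14175415039062, 195.81517028808594), 26.983196258544922) slopes,z [ 0.0048 -0.002   0.0622]
[488.0594635  306.91275024]
13.5 0.08549591638017358
```

View pics/end.png

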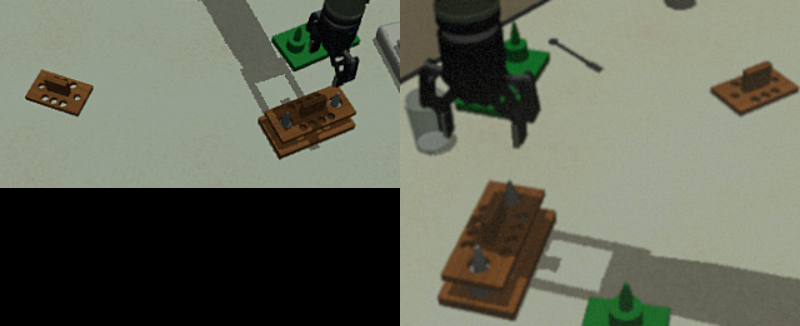

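The picture shows both pins through the end holes: scene half (286,118) and (336,100), side half (478,260) and (511,190). The plate lies level, the gripper is clear, and the short plate is where it was.

```bash
python3 -c "
from station import env
print(env.job_done())"
```

```text
the job is handed in; nothing more can be done
None
```

The long plate now sits level on both shoulders of the brown base with a post through each end hole, about 2 mm off centre by my camera measurements; it is released, the short plate looks unmoved, and the job was handed in at about 14 s with no verdict returned (the first grip closed on nothing because the fingers end about 41 mm short of the stated TCP, so I corrected for that and gripped again).

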